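# Open the bypass-door case and seat the returned fluid head in its bowl

## Robot

A 6-joint arm with a two-finger parallel gripper is mounted at the origin on the work surface. World frame = base frame: x ahead of the robot, y to its left, z up, the work surface at z = 0. Lengths are in mm, angles in rad, forces in N, time in s.
With the tool pointing down it reaches from about 250 to 800 mm from the base axis. Payload 8.5 kg.
Tool frame: the origin (TCP) lies midway between the tips of the shut fingers; the grasp point (between the pads) lies 19 mm behind it; z points along the fingers, y is the line along which they close (so a half turn about z gives the same grasp; the last joint's range is limited). The gripper opens to 85 mm and grips with 20 to 120 N. Pads are 22 mm wide; open, the fingers measure 114 mm over their backs; the gripper's body (76 mm by 85 mm) begins 54 mm behind the grasp point. The pads swing forward as they close: fully open they stand 13 mm farther back than shut.
Start: joints at [-1.337, 0.238, -0.013, 1.319, 0, 1.571], TCP at [121.618, -510.674, 231.276] pointing down, gripper open.
Joint ranges: [-2.66, 2.66], [-1.03, 1.9], [-1.14, 1.46], [-1.82, 2.27], [-1.45, 1.34], [-3.14, 3.14]. Speed limits (rad/s): [2.22, 2.22, 2.79, 3.14, 3.14, 3.14].

## Interface

Orientations are given as a unit quaternion [w, x, y, z].
In Python, from rig import arm gives the robot as it stands.
- The arm moves only by the tool carry_out, never from a script. Its arguments are lists of equal length, an entry for each row: "linear": the shift along the tool's x, y, z in m, a list of three; "rotation": the turn, a rotation vector about the tool's x, y, z in rad, a list of three. In form: {"linear": [[x, y, z], ...], "rotation": [[ax, ay, az], ...]}. A call has 1 to 10 rows; each row is the pose to reach, as a shift and turn from the pose commanded when the call began, along the tool's axes at that moment; what a row does not reach only later rows make up. A row lasts 1/8 s, in which the tool goes at most 62.5 mm and 10.7 degrees, less where a joint would pass 70% of its speed; a pose out of reach is approached as far as the arm can. A call with a gripper value outside its range is refused whole. "fingers" is the closure, from -1 (fully open) to 1 (shut), so that 0 is half open, set as the call begins (left out, the last holds). The fingers move at their own pace and stop on an object; "squeeze" is the grip in N (left out, the last holds). Time passes only in rows, so rows that repeat a pose let the fingers close. It gives the time, the measured TCP pose, the force, the opening and the grip force at its end, in the units of the state.
- arm.sense(): the state, without advancing time (a new reading comes with each control period).
- arm.grab_frame(name): name is "side" or "top"; returns the picture (400x640x3 uint8, red, green, blue); there is no depth.
- arm.camera_info(name): a dict with "intrinsics" (3x3 intrinsics, pixels), "R" (3x3) and "t" (3): a world point X has camera coordinates R X + t. Camera axes: x right, y down, z forward; pixel columns grow to the right and rows downward; lengths in mm; the calibration is good to about 2 mm. A picture is of the moment at which its call begins. camera_info takes no time and is no camera call.
- arm.job_done(): hands the job in; it is judged then, once.
The state is a dict: "time_s": time; "joints": joint angles; "joint_vel": joint speeds; "joint_torque": joint torques, N m; "ee_pos": TCP position; "tcp_rot": TCP orientation; "ft_force": force on the tool from outside, world axes, zero at the start; "wrist_torque": the same for the moment, N m; "width": finger opening in mm; "finger_force": force on a finger pad.
Only numpy, scipy, OpenCV 4.12 (cv2) and the standard library are available. Lean on these libraries where they do the work, as an engineer would, in place of code of your own. Each camera call takes 0.05 s, during which the arm holds its last target. There are 200 camera calls.

## Task

A small tripod fluid head has come back: put it away in the display case, upright and fully home in its bowl mount behind the left glass door, setting it down rather than dropping it. To get at the bowl, slide the left door gently behind the right one until it meets its stop, without slamming it or forcing it there, and leave it open, because the other returns go in next. Leave the right door closed and the accessories on the counter where they are.

Things in the scene. Friction and masses are not known exactly. Their poses are not given: they have to be found in the camera images.
- case: Low cherry-wood display case, 530 mm long (y), 240 mm deep (x), with two bypass glass doors in a front that slopes up 12 deg towards the back. Origin: centre of its underside; z up, x away from the robot, y left along the case. Inner floor 10 mm up. The left door's underside is 133 mm up at x = 0 (107 at the front, 158 at the back). Jambs (inside of the end walls) at y = +250 and -250 mm
- door_left (a joint): Travel (m) of the left, inner glass door: 0 closed at the left jamb, growing as it slides right (case -y) behind the right door, to a hard stop that has to be felt (between 0.21 and 0.24), a narrow strip of it still showing. 262 mm wide, 0.8 kg; glass 5 mm thick between aluminium edge strips 15 mm wide, 8 mm thick. 2 to 5 N of drag; stays where left. End walls and tracks stand 14 mm above its face
- door_right (a joint): Travel (m) of the right glass door, which runs in the outer track 3 mm clear above the left one: 0 = closed at the right jamb, where it stands and should stay; grows to the left. 262 mm wide, 8 mm thick at its edge strips
- left_pull (a point): Middle of the mouth of the left door's flush pull, a rectangular steel cup let into the glass, inside 66 mm up the slope, 36 mm along the slide, 10.5 mm deep. x up the slope, y left along the slide, z square out of the glass (leans 12 deg to the robot). It lies 55 mm from the door's left edge: a finger in it meets the right door after 165 mm of travel; the rest is pushed at the left edge
- left_edge (a point): Middle of the left door's outer (left) edge, half-way up the slope and half-way through its 8 mm thickness; axes as left_pull. Against the left jamb when closed; once the door has moved the edge is bare and can be pushed to -y from inside the opening, where nothing lies within 60 mm below the door (212 mm clear up the slope)
- right_edge (a point): Middle of the right door's free (left) edge, half-way up the slope and half-way through its 8 mm thickness, 11 mm out from the left door's mid-plane; axes as left_pull
- bowl_floor (a point): Centre of the flat floor of the hollow in the bowl mount: an aluminium bowl 78 mm across and 30 mm high on a black 110 mm disc, fixed to the case floor in the left bay. The hollow's floor is 14 mm above the case floor, the rim 24 mm above the hollow's floor; the hollow is a round zone that takes the head's half ball with about 1.5 mm to spare. z up
- head_center (a point): Centre (half-way up) of the fluid head, 94 mm tall, 0.4 to 0.75 kg: an aluminium half ball 65 mm across, 26 mm high with a flat 38 mm foot; above it a black body with flat sides 44 mm apart (its y), from 44 to 88 mm above the foot; on top a 64 x 44 mm platform; a knob on +x reaches 33 mm out. z up, foot 47 mm below. Fully home it is 47 mm above bowl_floor, at any turn
- extension_tube: Silver extension tube, 62 mm across, 34 mm high, standing on the counter in front of the case; origin at the centre of its underside; leave alone
- angle_finder: Black right-angle finder, 72 mm high, about 44 x 36 mm, on the counter in front of the case; origin under it; leave alone
- glass_filter: Blue glass filter in a steel ring, 58 mm across, 8 mm thick, flat on the counter in front of the case; origin at the centre of its underside; leave alone
Not all that is in view belongs to the job. What is shaped like the part that bears head_center but yellow is not meant.

How it is judged:
By the outcome, as a careful person would: the job done as asked, in the order asked, and still so for the second after the job is handed in, with the robot touching nothing.
It also fails if it takes over 66 s, if anything falls off the work surface, if the arm or the gripper's body presses on something with over 40 N, if the wrist force passes 120 N, or if a joint passes its speed limit or range.

## Working session

There is one attempt and no reset: what is moved stays moved. The work goes in short steps, Python scripts to look and compute and a tool call to move; the robot and the scene stay as the last step left them, time stands still between calls to the robot, and variables do not carry over. Pictures are saved under pics/ and viewed, at most 10 in all, crops included, and the job is handed in when it is done.

Besides the shell and the picture viewer there is one more tool, called after "Call:" as a command line: name --argument value ..., lists and objects as JSON in quotes. carry_out: Moves the arm, as the interface text tells. Its arguments: {"type":"object","properties":{"linear":{"type":"array","items":{"type":"array","items":{"type":"number"}}},"rotation":{"type":"array","items":{"type":"array","items":{"type":"number"}}},"fingers":{"type":"number"},"squeeze":{"type":"number"}},"required":["linear","rotation"]}

```bash
ls; mkdir -p pics; python3 - <<'E'
from rig import arm
import cv2,json
s=arm.sense(); print({k:(v if not hasattr(v,'tolist') else v.tolist()) for k,v in s.items()})
for n in("side","top"):
    f=arm.grab_frame(n); cv2.imwrite(f"pics/{n}0.png",f[:,:,::-1]); c=arm.camera_info(n); print(n,c)
E
```

```text
pics
{'time_s': 0.0, 'joints': [-1.3370196205407676, 0.23877525560206253, -0.014239962261981638, 1.3192421251251008, -2.625624316006184e-05, 1.5707992092417409], 'joint_vel': [0.00015516661760786002, -0.0006100143373264464, 0.0008319031127276146, 0.0017884483898208052, 0.0012471142052605509, -0.00195772990526984], 'joint_torque': [-0.0013722874791710638, -53.87755036354065, 34.64395523071289, 0.018360469839535654, 1.7137421082225046e-06, 1.1319641544105252e-05], 'ee_pos': [121.5110353523415, -510.30519893021886, 230.68611413010797], 'tcp_rot': [-0.0007239921133617469, 0.9931762328870708, 0.1166209098485966, -9.823315235499346e-05], 'ft_force': [-0.40516707884941855, -0.21102483100886024, -0.02741098020117989], 'wrist_torque': [-0.06409343782848162, 0.023130768728575474, 0.06312158194684551], 'finger_force': 0.0, 'width': 85.36003606679387}
side {'intrinsics': array([[476.47251326,   0.        , 315.04286607],
       [  0.        , 476.47251326, 195.88250002],
       [  0.        ,   0.        ,   1.        ]]), 'R': array([[-0.90463512, -0.42616822,  0.00399349],
       [-0.28394886,  0.59570291, -0.75133952],
       [ 0.31781809, -0.68082207, -0.65990376]]), 't': array([ 522.38896993,  186.23804575, 1057.77077129])}
top {'intrinsics': array([[411.41407722,   0.        , 324.20867976],
       [  0.        , 411.41407722, 203.24512292],
       [  0.        ,   0.        ,   1.        ]]), 'R': array([[-8.55766259e-04, -9.99779700e-01,  2.09718811e-02],
       [-9.96794490e-01, -8.24917426e-04, -8.00003959e-02],
       [ 8.00000719e-02, -2.09731171e-02, -9.96574190e-01]]), 't': array([ 101.04551048,  522.51883302, 1053.63524187])}
```

View pics/side0.png

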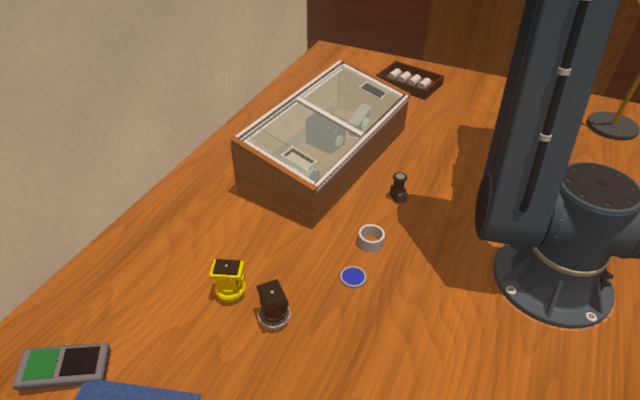

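View pics/top0.png

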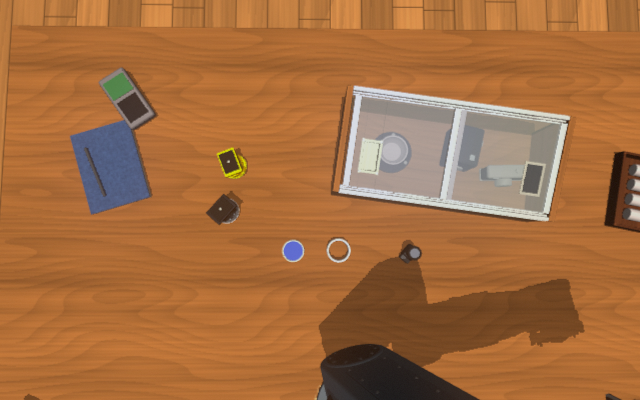

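The side view shows the head (dark, around 273,305) next to the yellow decoy (228,280). The case runs from about (235,140) to (408,95), with the left pull near (298,158). In the top view the head is at (222,210), the left pull at (370,156), the bowl at (394,151), and the door meeting line at x≈452.

```bash
python3 - <<'E'
import cv2,numpy as np
t=cv2.imread('pics/top0.png'); s=cv2.imread('pics/side0.png')
a=cv2.resize(t[80:225,328:578],None,fx=3.2,fy=3.2,interpolation=cv2.INTER_CUBIC)
cv2.imwrite('pics/c1.png',a); print(a.shape)
b=cv2.resize(t[185:235,195:250],None,fx=7,fy=7,interpolation=cv2.INTER_CUBIC)
c=cv2.resize(s[270:335,245:305],None,fx=6.5,fy=6.5,interpolation=cv2.INTER_CUBIC)
h=max(b.shape[0],c.shape[0]); o=np.zeros((h,b.shape[1]+c.shape[1],3),np.uint8); o[:b.shape[0],:b.shape[1]]=b;o[:c.shape[0],b.shape[1]:]=c
cv2.imwrite('pics/c2.png',o);print(o.shape,b.shape)
E
```

```text
(464, 800, 3)
(422, 775, 3) (350, 385, 3)
```

View pics/c1.png

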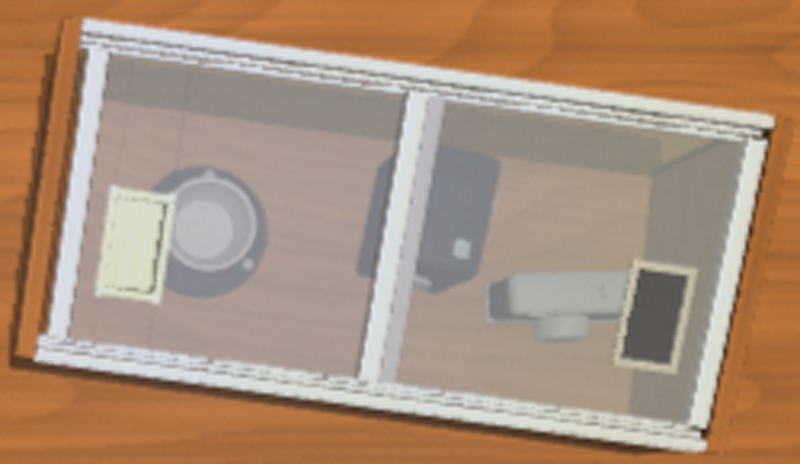

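View pics/c2.png

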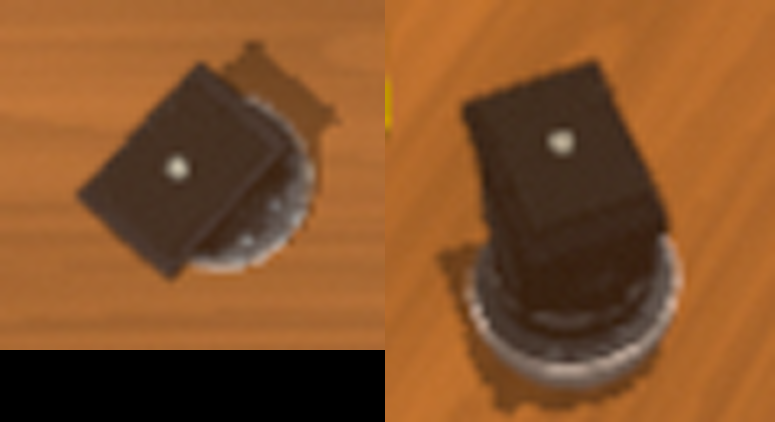

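The crop shows the left pull's rim at about (95–175, 185–305), the right door's free edge from (408,92) to (360,380), and the track ends. In the head crop, the platform's white dot is at (178,168) in the top view and (562,142) in the side view, with its long axis running diagonally.

```bash
cat > h.py <<'E'
import numpy as np, cv2, json
from rig import arm
from scipy.optimize import least_squares
from scipy.spatial.transform import Rotation as Ro
T12=np.tan(np.radians(12))
cam={n:arm.camera_info(n) for n in("top","side")}
def proj(n,X):
    c=cam[n]; p=(np.asarray(X)@c['R'].T+c['t'])@c['intrinsics'].T; return p[...,:2]/p[...,2:]
def ray(n,uv):
    c=cam[n]; d=c['R'].T@np.linalg.solve(c['intrinsics'],[uv[0],uv[1],1]); return -c['R'].T@c['t'],d
def onz(n,uv,z):
    o,d=ray(n,uv); return o+d*(z-o[2])/d[2]
def tri(a,b):
    A=[];r=[]
    for n,uv in(("top",a),("side",b)):
        o,d=ray(n,uv); d/=np.linalg.norm(d); P=np.eye(3)-np.outer(d,d); A.append(P); r.append(P@o)
    x,res,*_=np.linalg.lstsq(np.vstack(A),np.hstack(r),rcond=None); return x,np.sqrt(res)
def quat(q): return Ro.from_quat([q[1],q[2],q[3],q[0]])
def toolR(yaw,tilt=0):  # tool x horizontal at yaw, z down; tilt about tool x
    c,s=np.cos(yaw),np.sin(yaw)
    return Ro.from_matrix(np.array([[c,s,0],[s,-c,0],[0,0,-1]]).astype(float))*Ro.from_rotvec([tilt,0,0])
def plan(p,R):
    s=arm.sense(); R0=quat(s['tcp_rot'])
    print('lin',np.round(R0.inv().apply(np.array(p)-s['ee_pos'])/1000,4),'rot',np.round((R0.inv()*R).as_rotvec(),4))
def casept(P,c): # case frame -> world
    x,y,yaw=P; C,S=np.cos(yaw),np.sin(yaw); c=np.asarray(c,float)
    return np.stack([x+C*c[...,0]-S*c[...,1],y+S*c[...,0]+C*c[...,1],c[...,2]],-1)
E
python3 - <<'E'
from h import *
cr=lambda x,y:((x+.5)/3.2-.5+328,(y+.5)/3.2-.5+80)
face=lambda x,o:133+8.18+T12*x+o
# constraints: (uv, fixed axis, value, z offset)
L=[((85,18),0,120,14.3),((775,118),0,120,14.3),((37,358),0,-120,14.3),((703,450),0,-120,14.3),
((408,92),1,12,11.25),((360,380),1,12,11.25),((88,50),1,250,0),((50,338),1,250,0),((768,140),1,-250,11.25),((705,430),1,-250,11.25)]
def res(P):
    r=[]
    C,S=np.cos(P[2]),np.sin(P[2])
    for uv,a,v,o in L:
        z=141.0
        for _ in range(6):
            w=onz("top",cr(*uv),z); d=w[:2]-P[:2]; c=(C*d[0]+S*d[1],-S*d[0]+C*d[1]); z=face(c[0],o)
        r.append(c[a]-v)
    return np.array(r)
f=least_squares(res,[450,0,-.13]); P=f.x; print('case',P,np.degrees(P[2]),np.round(f.fun,1))
json.dump(list(P),open('case.json','w'))
print('check top',np.round((proj('top',casept(P,[[-120,250,130],[120,250,181],[120,-250,181],[-120,-250,130]]))-[328,80])*3.2,0))
print('check side px',np.round(proj('side',casept(P,[[-120,265,130],[120,265,181],[120,-265,181],[-120,-265,130]])),0))
# pull
C,S=np.cos(P[2]),np.sin(P[2]); z=141
for _ in range(6):
    w=onz('top',cr(135,244),z); d=w[:2]-P[:2]; c=(C*d[0]+S*d[1],-S*d[0]+C*d[1]); z=face(c[0],0)-1.5
print('pull world',w,'case',c,'side px',proj('side',w))
w=onz('top',cr(212,226),48); d=w[:2]-P[:2]; print('bowl rim',w,(C*d[0]+S*d[1],-S*d[0]+C*d[1]))
a=(195+178.5/7-.5,185+168.5/7-.5); b=(245+177.5/6.5-.5,270+142.5/6.5-.5)
print('head top',tri(a,b),onz('top',a,94),onz('side',b,94))
cs=np.array([onz('top',(195+(x+.5)/7-.5,185+(y+.5)/7-.5),94) for x,y in((200,62),(283,150),(172,278),(78,195))])
print('head ctr corners',cs.mean(0)); e=cs[3]+cs[2]-cs[0]-cs[1]; g=cs[1]+cs[2]-cs[0]-cs[3]
print('yaw long',np.degrees(np.arctan2(e[1],e[0])),np.linalg.norm(e)/2,'yaw short',np.degrees(np.arctan2(g[1],g[0])),np.linalg.norm(g)/2)
E
```

```text
case [ 6.25555713e+02 -1.96693526e+02 -1.36246994e-01] -7.806377727548177 [-0.  -2.1  0.6  0.4  2.7  1.  -4.7 -7.2  3.3  4.9]
check top [[ 37. 358.]
 [ 86.  17.]
 [779. 114.]
 [708. 450.]]
check side px [[314. 189.]
 [231. 137.]
 [342.  57.]
 [411.  92.]]
pull world [625.42513931  -4.2866026  134.09758336] case (np.float64(-26.26319881317835), np.float64(190.60610092859102)) side px [298.34747754 157.36612019]
bowl rim [657.31356345 -78.10580998  48.        ] (np.float64(15.35626349720495), np.float64(121.80226869483761))
head top (array([503.17764632, 353.94087391,  94.33710183]), array([0.40771762])) [503.46731264 354.13608802  94.        ] [503.03802783 353.64374015  94.        ]
head ctr corners [502.40860496 352.28351484  94.        ]
yaw long 139.08257780986614 59.6874200462622 yaw short -133.6820393240362 42.74664333259405
```

```bash
python3 - <<'E'
from h import *
for n,(x0,y0,x1,y1) in(("top",(355,134,386,178)),("side",(278,144,322,182))):
    im=cv2.imread(f'pics/{n}0.png')[y0:y1,x0:x1]
    hsv=cv2.cvtColor(im,cv2.COLOR_BGR2HSV)
    m=(hsv[...,2]>(200 if n=="top" else 175)).astype(np.uint8)
    m=cv2.morphologyEx(m,cv2.MORPH_CLOSE,np.ones((3,3)))
    k,l,st,ce=cv2.connectedComponentsWithStats(m); i=1+np.argmax(st[1:,4])
    ys,xs=np.where(l==i); r=cv2.minAreaRect(np.c_[xs,ys].astype(np.float32)); print(n,st[i],ce[i]+[x0,y0],r[0][0]+x0,r[0][1]+y0,r[1:])
    for row in (hsv[...,2]>0)*hsv[...,2]: print(''.join(' .:-=+*#%@'[min(9,v//26)] for v in row))
E
```

```text
top [  3   4  25  37 673] [369.85289747 155.85438336] 369.8459463119507 155.97567749023438 ((20.48308563232422, 33.68791580200195), 8.972626686096191)
%#************************+++++
%***********************+++++++
%+*********************++++++++
%*******#*************++++++++*
%+*****#%#####*******+++++++**#
%******#%%%%%######**++++++****
#*****##%%%%%%%%%%%%##****###**
#*****#%%%#%%%%%%%%%%%%%%%%%***
******#%%#%%#%######%%%%%%%#***
+*****#%%%%%%%%%%%%#%##*##%#***
******#%%%%%%%%%%%%%%%%#+*%#***
+*****#%%%%%%%%%%%%%%%%#+#%#**#
******#%%%%%%%%%%%%%%%%#+#%#*##
******#%%%%%%%%%%%%%%%%#*%%####
*****#%%%%%%%%%%%%%%%%%#*%%####
*****#%%#%%%%%%%%%%%%%#+#%%*###
*****#%%#%%%%%%%%%%%%%#+#%%*###
******%%%%%%%%%%%%%%%%#+#%#*###
*****#%%%%%%%%%%%%%%%%#+%%#*###
*****#%%%%%%%%%%%%%%%%#+%%#*###
*****#%%%%%%%%%%%%%%%%*+%%#*###
****#%%%%%%%%%%%%%%%%#+*%%***##
****#%%#%%%%%%%%%%%%%#=*%%#**##
****#%%%%%%%%%%%%%%%%#+#%##***#
****#%%%%%%%%%%%%%%%%#+#%#*#***
****#%%%%%%%%%%%%%%%%#+#%*+*#**
*****%%%%%%%%%%%%%%%%#*%%*+**#*
****#%%%%%%%%%%%%%%%#+*%#++++*#
****%%%%%%%%%%%%%%%%#+#%#+++++*
***#%%%%%%%%%%%%%%%%#
[... 1621 characters left out ...]
***###########*+*********
******##%%%%%###*******#########*+***+******
+*******#%%%%%%###*******######*+***********
=+*******##%%%%%%###*******#%#**************
--=+*#****##%%%%%%%##*******##***#****+++***
----=*******##%%%%%%#*#*********#**++++++***
-----=+*******##%%%%%####*********++++++++**
-------=+**#***##%%%%%%###**##***+++++++++**
--------==+******###%%%%%#*#*****+++++++++**
----------=+*#*****##%%%%%#*****++++++++++**
------------=+******##%%%%%%#***+++++++++++*
-------------==+##****##%%%%%%#++++++++++++*
---------------=+*##***##%%%%%%#+++++++++=*%
----------------=+*##****##%%%%%#*=++++==*%%
------------------=+*##***###%%%%%#+++==*%%%
--------------------=+*##**###%%%%%%*+=*%%%%
```

```bash
python3 - <<'E'
from h import *
P=json.load(open('case.json'))
w,r=tri((369.87,155.93),(299.35,158)); print(w,r)
C,S=np.cos(P[2]),np.sin(P[2]); d=w[:2]-P[:2]; c=np.array((C*d[0]+S*d[1],-S*d[0]+C*d[1])); print('case',c,'model z',139.7+T12*c[0])
z=139.7+T12*c[0]; w=np.array([w[0],w[1],z]); json.dump(list(w),open('pull.json','w'))
n=np.array([-np.sin(np.radians(12))*C,-np.sin(np.radians(12))*S,np.cos(np.radians(12))])
R=toolR(P[2]+np.pi/2,-np.radians(12)); print(R.as_matrix().round(3),n)
plan(w+50*n,R)
E
```

```text
[624.52531478  -5.05617239 132.1671706 ] [1.82787903]
case [-27.05015696 189.72144351] model z 133.95031164496618
[[ 0.136  0.969  0.206]
 [ 0.991 -0.133 -0.028]
 [ 0.     0.208 -0.978]] [-0.20598492  0.02823978  0.9781476 ]
lin [ 0.5967 -0.3788  0.0484] rot [-0.1847  0.125  -1.1963]
```

Call:
carry_out --linear '[[0.597,-0.379,0.048],[0.597,-0.379,0.048],[0.597,-0.379,0.048],[0.597,-0.379,0.048],[0.597,-0.379,0.048],[0.597,-0.379,0.048],[0.597,-0.379,0.048],[0.597,-0.379,0.048],[0.597,-0.379,0.048],[0.597,-0.379,0.048]]' --rotation '[[-0.185,0.125,-1.196],[-0.185,0.125,-1.196],[-0.185,0.125,-1.196],[-0.185,0.125,-1.196],[-0.185,0.125,-1.196],[-0.185,0.125,-1.196],[-0.185,0.125,-1.196],[-0.185,0.125,-1.196],[-0.185,0.125,-1.196],[-0.185,0.125,-1.196]]' --fingers 1

```text
time_s: 1.35
ee_pos: [557.4, -61.7, 188.8]
tcp_rot: [0.079, 0.749, 0.654, 0.068]
ft_force: [0.7, -1.2, -0.0]
width: -0.0
finger_force: 0.0
```

```bash
cat >> h.py <<'E'
def show():
    s=arm.sense(); print('t',round(s['time_s'],2),'pos',np.round(s['ee_pos'],1),'F',np.round(s['ft_force'],1),'w',round(s['width'],1),'grip',round(s['finger_force'],1),'j',np.round(s['joints'],2)); return s
def pullR():
    P=json.load(open('case.json')); return P,toolR(P[2]+np.pi/2,-np.radians(12))
E
python3 - <<'E'
from h import *
show(); P,R=pullR(); w=np.array(json.load(open('pull.json'))); n=-R.as_matrix()[:,2]
plan(w+30*n,R)
E
```

```text
t 1.35 pos [557.4 -61.7 188.8] F [ 0.7 -1.2 -0. ] w -0.0 grip 0.0 j [-0.11  0.17 -0.24  0.95 -0.01  1.6 ]
lin [0.0653 0.0462 0.0358] rot [0.0008 0.0013 0.0003]
```

Call:
carry_out --linear '[[0.064,0.046,0.034],[0.064,0.046,0.034],[0.064,0.046,0.034]]' --rotation '[[0,0,0],[0,0,0],[0,0,0]]'

```text
time_s: 1.72
ee_pos: [616.5, -6.4, 163.9]
tcp_rot: [0.079, 0.749, 0.654, 0.068]
ft_force: [0.3, 0.4, 0.2]
width: -0.1
finger_force: 0.0
```

```bash
python3 - <<'E'
from h import *
show(); P,R=pullR(); w=np.array(json.load(open('pull.json'))); n=-R.as_matrix()[:,2]
plan(w-7*n,R)
f=arm.grab_frame('side')[:,:,::-1]; cv2.imwrite('pics/s1.png',cv2.resize(f[80:220,220:420],None,fx=4,fy=4,interpolation=cv2.INTER_CUBIC))
E
```

```text
t 1.73 pos [616.5  -6.4 163.9] F [0.3 0.4 0.2] w -0.1 grip 0.0 j [ 0.    0.28 -0.16  0.93 -0.03  1.71]
lin [0.0025 0.0015 0.0379] rot [-0.0018  0.0013  0.0019]
```

View pics/s1.png

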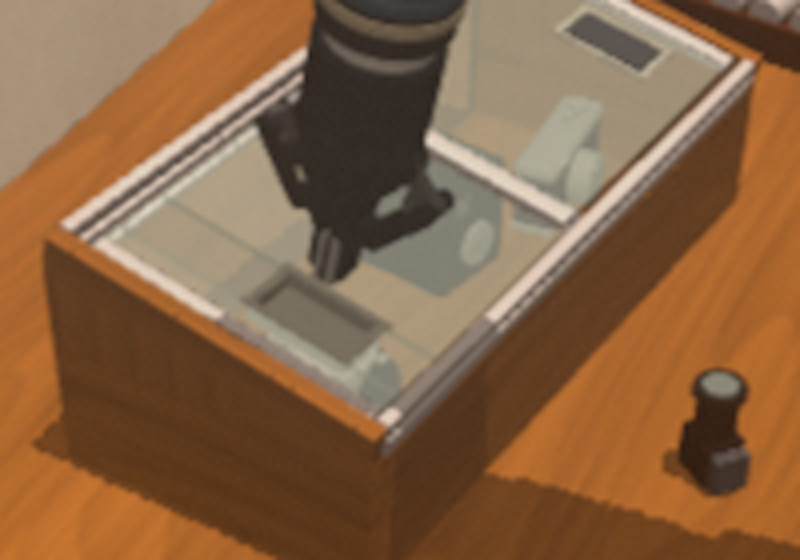

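The fingers are shut over the pull: tip at crop (335,270), pull centre near (320,313), aligned along the slide. Next I lower into the cup.

Call:
carry_out --linear '[[0.0025,0.0015,0.012],[0.0025,0.0015,0.022],[0.0025,0.0015,0.028],[0.0025,0.0015,0.031],[0.0025,0.0015,0.034]]' --rotation '[[0,0,0],[0,0,0],[0,0,0],[0,0,0],[0,0,0]]'

```text
time_s: 2.4
ee_pos: [625.5, -6.2, 132.3]
tcp_rot: [0.079, 0.75, 0.654, 0.069]
ft_force: [-0.0, -0.9, -0.1]
width: -0.1
finger_force: 0.0
```

```bash
python3 - <<'E'
from h import *
show(); P,R=pullR(); w=np.array(json.load(open('pull.json'))); n=-R.as_matrix()[:,2]
plan(w-7*n,R)
E
```

```text
t 2.4 pos [625.5  -6.2 132.3] F [-0.  -0.9 -0.1] w -0.1 grip 0.0 j [ 0.01  0.31 -0.2   0.85 -0.03  1.71]
lin [ 0.001  -0.0008  0.0051] rot [ 0.0009  0.0012 -0.0002]
```

Call:
carry_out --linear '[[0,0,0.003],[0,0,0.0055],[-0.003,0,0.0055],[-0.006,0,0.0055],[-0.008,0,0.0055],[-0.01,0,0.0055],[-0.012,0,0.0055],[-0.014,0,0.0055]]' --rotation '[[0,0,0],[0,0,0],[0,0,0],[0,0,0],[0,0,0],[0,0,0],[0,0,0],[0,0,0]]'

```text
time_s: 3.4
ee_pos: [624.7, -20.1, 127.0]
tcp_rot: [0.079, 0.749, 0.654, 0.069]
ft_force: [-0.2, 3.0, 0.2]
width: -0.0
finger_force: 1.3
```

```bash
python3 - <<'E'
from h import *
show(); P,R=pullR(); w=np.array(json.load(open('pull.json'))); n=-R.as_matrix()[:,2]
plan(w-7*n,R)
E
```

```text
t 3.4 pos [624.7 -20.1 127. ] F [-0.2  3.   0.2] w -0.0 grip 1.3 j [-0.02  0.31 -0.21  0.84 -0.03  1.68]
lin [ 0.0149 -0.0007 -0.0003] rot [0.0007 0.001  0.0001]
```

Call:
carry_out --linear '[[-0.005,0,0],[-0.013,0,0],[-0.024,0,0],[-0.036,0,0],[-0.048,0,0],[-0.06,0,0],[-0.072,0,0],[-0.084,0,0],[-0.093,0,0],[-0.1,0,0]]' --rotation '[[0,0,0],[0,0,0],[0,0,0],[0,0,0],[0,0,0],[0,0,0],[0,0,0],[0,0,0],[0,0,0],[0,0,0]]'

```text
time_s: 4.65
ee_pos: [610.9, -119.8, 127.0]
tcp_rot: [0.079, 0.75, 0.654, 0.068]
ft_force: [0.6, 2.1, -1.9]
width: -0.0
finger_force: 1.4
```

```bash
python3 - <<'E'
from h import *
show(); P,R=pullR(); w=np.array(json.load(open('pull.json'))); n=-R.as_matrix()[:,2]
plan(w-7*n,R)
E
```

```text
t 4.65 pos [ 610.9 -119.8  127. ] F [ 0.6  2.1 -1.9] w -0.0 grip 1.4 j [-0.2   0.31 -0.22  0.83  0.01  1.51]
lin [ 0.1155 -0.0007 -0.0003] rot [ 0.0006  0.0012 -0.0003]
```

Call:
carry_out --linear '[[-0.007,0,0],[-0.017,0,0],[-0.027,0,0],[-0.034,0,0],[-0.038,0,0],[-0.038,0,0],[-0.034,0,0],[-0.034,0,-0.025],[-0.034,0,-0.06],[-0.034,0,-0.06]]' --rotation '[[0,0,0],[0,0,0],[0,0,0],[0,0,0],[0,0,0],[0,0,0],[0,0,0],[0,0,0],[0,0,0],[0,0,0]]'

```text
time_s: 5.9
ee_pos: [595.3, -151.1, 188.8]
tcp_rot: [0.082, 0.749, 0.654, 0.07]
ft_force: [0.7, -0.1, 0.1]
width: -0.4
finger_force: 0.0
```

```bash
python3 - <<'E'
from h import *
show(); P,R=pullR(); w=np.array(json.load(open('pull.json'))); n=-R.as_matrix()[:,2]
plan(w-7*n,R)
for n in('top',):
    f=arm.grab_frame(n)[:,:,::-1]; cv2.imwrite('pics/t2full.png',f); cv2.imwrite('pics/t2.png',cv2.resize(f[80:225,328:578],None,fx=3.2,fy=3.2,interpolation=cv2.INTER_CUBIC))
E
```

```text
t 5.9 pos [ 595.3 -151.1  188.8] F [ 0.7 -0.1  0.1] w -0.4 grip 0.0 j [-0.26  0.25 -0.13  0.97  0.02  1.45]
lin [ 0.1488 -0.0028  0.0623] rot [0.0055 0.002  0.0004]
```

View pics/t2.png

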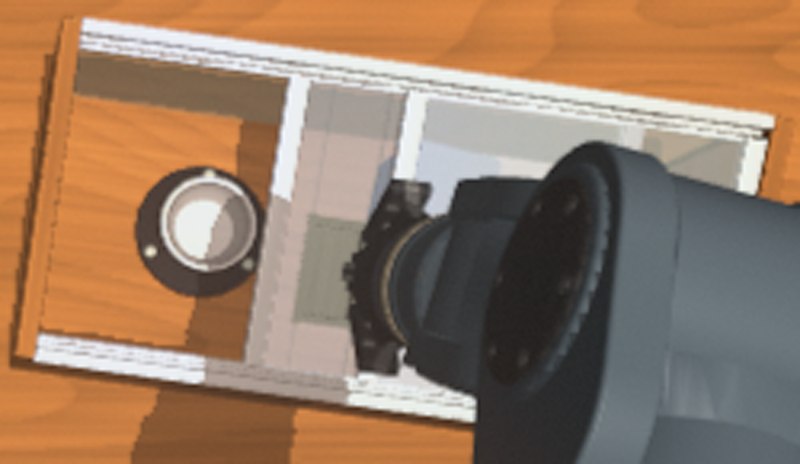

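The opened bay shows the bare bowl: disc centre about (201,231), rim centre about (208,222). The left door's edge runs from (290,78) to (248,355).

```bash
python3 - <<'E'
from h import *
P,R=pullR(); C,S=np.cos(P[2]),np.sin(P[2])
cr=lambda x,y:((x+.5)/3.2-.5+328,(y+.5)/3.2-.5+80)
def tocase(w): d=w[:2]-P[:2]; return np.array((C*d[0]+S*d[1],-S*d[0]+C*d[1]))
im=cv2.imread('pics/t2full.png')
def bowlz(uv,z): w=onz('top',uv,z); print(z,w.round(1),tocase(w).round(1))
bowlz(cr(201,231.5),13); bowlz(cr(208,222.5),48); bowlz(cr(205,225),24)
for p in((290,78),(248,355)):
    z=141
    for _ in range(6): w=onz('top',cr(*p),z); c=tocase(w); z=141.2+T12*c[0]
    print('edge',c)
pw=tocase(np.array(json.load(open('pull.json')))); print('pull',pw)
for p in ((328,270),):
    z=141
    for _ in range(6): w=onz('top',cr(*p),z); c=tocase(w); z=139.7+T12*c[0]
    print('pull now',c)
json.dump(0,open('x.json','w'))
E
```

```text
13 [660.1 -75.6  13. ] [ 17.7 124.6]
48 [660.2 -74.9  48. ] [ 17.7 125.4]
24 [663.2 -77.   24. ] [ 21.  123.7]
edge [103.8042147   97.67679885]
edge [-94.63932124  95.31268338]
pull [-27.05015696 189.72144351]
pull now [-25.70810567  46.7749781 ]
```

```bash
cat >> h.py <<'E'
def pushpose(y,depth,x=5):
    P,R=pullR(); R=R*Ro.from_rotvec([0,-np.radians(8),0]); n=-pullR()[1].as_matrix()[:,2]
    return casept(P,[x,y,133+4.09+T12*x])-depth*n, R
E
python3 - <<'E'
from h import *
plan(*pushpose(120,-45)); plan(*pushpose(120,10)); plan(*pushpose(109,10))
E
```

```text
lin [0.0788 0.0307 0.0115] rot [ 0.0032 -0.138   0.0002]
lin [0.0789 0.0305 0.0665] rot [ 0.0032 -0.138   0.0002]
lin [0.0679 0.0305 0.0666] rot [ 0.0032 -0.138   0.0002]
```

Call:
carry_out --linear '[[0.04,0.015,0.0],[0.079,0.0305,0.005],[0.079,0.0305,0.011],[0.079,0.0305,0.03],[0.079,0.0305,0.05],[0.079,0.0305,0.064],[0.079,0.0305,0.0665],[0.079,0.0305,0.0665]]' --rotation '[[0.003,-0.07,0],[0.003,-0.138,0],[0.003,-0.138,0],[0.003,-0.138,0],[0.003,-0.138,0],[0.003,-0.138,0],[0.003,-0.138,0],[0.003,-0.138,0]]'

```text
time_s: 6.95
ee_pos: [648.0, -79.1, 127.1]
tcp_rot: [0.123, 0.753, 0.647, 0.016]
ft_force: [0.6, -0.2, 0.1]
width: -0.2
finger_force: 0.0
```

```bash
python3 - <<'E'
from h import *
show(); plan(*pushpose(109,10)); plan(*pushpose(60,10)); plan(*pushpose(50,10))
E
```

```text
t 6.95 pos [648.  -79.1 127.1] F [ 0.6 -0.2  0.1] w -0.2 grip 0.0 j [-0.05  0.37 -0.13  0.88 -0.16  1.66]
lin [-0.0106  0.001   0.0004] rot [-0.0025 -0.0004 -0.0002]
lin [-0.0591  0.0011  0.0072] rot [-0.0025 -0.0004 -0.0002]
lin [-0.069   0.0011  0.0086] rot [-0.0025 -0.0004 -0.0002]
```

Call:
carry_out --linear '[[-0.006,0.001,0.001],[-0.01,0.001,0.001],[-0.014,0.001,0.001],[-0.019,0.001,0.002],[-0.027,0.001,0.003],[-0.036,0.001,0.0045],[-0.045,0.001,0.0055],[-0.053,0.001,0.0065],[-0.059,0.001,0.0075],[-0.062,0.001,0.008]]' --rotation '[[0,0,0],[0,0,0],[0,0,0],[0,0,0],[0,0,0],[0,0,0],[0,0,0],[0,0,0],[0,0,0],[0,0,0]]'

```text
time_s: 8.2
ee_pos: [640.4, -141.4, 127.9]
tcp_rot: [0.123, 0.753, 0.647, 0.016]
ft_force: [1.8, 2.7, 1.2]
width: -0.0
finger_force: 1.2
```

```bash
python3 - <<'E'
from h import *
show(); plan(*pushpose(57,10)); plan(*pushpose(47,10))
E
```

```text
t 8.2 pos [ 640.4 -141.4  127.9] F [1.8 2.7 1.2] w -0.0 grip 1.2 j [-0.15  0.36 -0.14  0.86 -0.14  1.55]
lin [ 0.0001  0.     -0.0005] rot [-0.0023 -0.0003 -0.0003]
lin [-0.0098  0.      0.0009] rot [-0.0023 -0.0003 -0.0003]
```

Call:
carry_out --linear '[[-0.0015,0,0],[-0.003,0,0],[-0.0045,0,0.0005],[-0.006,0,0.0005]]' --rotation '[[0,0,0],[0,0,0],[0,0,0],[0,0,0]]'

```text
time_s: 8.7
ee_pos: [639.4, -146.7, 128.1]
tcp_rot: [0.123, 0.752, 0.647, 0.016]
ft_force: [2.5, 1.9, -1.9]
width: -0.1
finger_force: 1.4
```

Call:
carry_out --linear '[[-0.0015,0,0],[-0.003,0,0]]' --rotation '[[0,0,0],[0,0,0]]'

```text
time_s: 8.95
ee_pos: [638.8, -149.7, 128.3]
tcp_rot: [0.123, 0.753, 0.647, 0.015]
ft_force: [1.7, 2.2, -2.9]
width: 0.2
finger_force: 1.5
```

Call:
carry_out --linear '[[-0.0015,0,0],[-0.003,0,0.0005]]' --rotation '[[0,0,0],[0,0,0]]'

```text
time_s: 9.2
ee_pos: [638.3, -152.8, 128.4]
tcp_rot: [0.123, 0.753, 0.647, 0.015]
ft_force: [0.0, 1.7, -0.1]
width: 0.1
finger_force: 1.3
```

Call:
carry_out --linear '[[-0.0015,0,0],[-0.003,0,0]]' --rotation '[[0,0,0],[0,0,0]]'

```text
time_s: 9.45
ee_pos: [637.9, -155.7, 128.7]
tcp_rot: [0.123, 0.753, 0.647, 0.016]
ft_force: [-0.3, 3.2, -1.9]
width: 0.1
finger_force: 1.5
```

Call:
carry_out --linear '[[-0.0015,0,0],[-0.003,0,0.0005]]' --rotation '[[0,0,0],[0,0,0]]'

```text
time_s: 9.7
ee_pos: [637.6, -158.8, 128.9]
tcp_rot: [0.123, 0.753, 0.647, 0.016]
ft_force: [-0.5, 2.0, -0.0]
width: 0.1
finger_force: 1.3
```

Call:
carry_out --linear '[[-0.0015,0,0],[-0.003,0,0.0005]]' --rotation '[[0,0,0],[0,0,0]]'

```text
time_s: 9.95
ee_pos: [637.3, -161.3, 128.8]
tcp_rot: [0.123, 0.752, 0.647, 0.016]
ft_force: [-1.8, 9.7, 2.5]
width: 0.4
finger_force: 4.4
```

Call:
carry_out --linear '[[-0.0005,0,0],[-0.0005,0,0]]' --rotation '[[0,0,0],[0,0,0]]'

```text
time_s: 10.2
ee_pos: [637.3, -161.2, 128.9]
tcp_rot: [0.123, 0.752, 0.647, 0.016]
ft_force: [-0.8, 7.4, 0.2]
width: 0.1
finger_force: 3.6
```

```bash
python3 - <<'E'
from h import *
s=show(); plan(*pushpose(37,10)); P,_=pullR(); R=toolR(P[2]+np.pi/2)
print(s['ee_pos'])
E
```

```text
t 10.2 pos [ 637.3 -161.2  128.9] F [-0.8  7.4  0.2] w 0.1 grip 3.6 j [-0.19  0.36 -0.14  0.86 -0.13  1.52]
lin [0.0003 0.0002 0.0005] rot [-0.0024 -0.0024  0.0008]
[ 637.25874561 -161.20171061  128.90339324]
```

The stop is felt: a steady 7.4 N with no further motion, at about 219 mm of travel. Next I back off, lift out and go to the head.

```bash
cat >> h.py <<'E'
HEAD=np.array([503.,353.5]); HY=np.radians(137.7)
E
python3 - <<'E'
from h import *
s=arm.sense(); R0=quat(s['tcp_rot']); R=toolR(HY)
P,_=pullR(); yd=np.array([-np.sin(P[2]),np.cos(P[2]),0])
plan(s['ee_pos']+20*yd,R0); plan(s['ee_pos']+20*yd+[0,0,100],R0)
plan([*HEAD,190],R)
E
```

```text
lin [ 0.0198  0.     -0.0027] rot [0. 0. 0.]
lin [ 0.0064  0.0206 -0.0997] rot [0. 0. 0.]
lin [ 0.4733 -0.1858 -0.1678] rot [ 0.1241  0.2263 -0.9773]
```

Call:
carry_out --linear '[[0.008,0,-0.001],[0.02,0,-0.003],[0.013,0.01,-0.05],[0.0064,0.0206,-0.1],[0.473,-0.186,-0.168],[0.473,-0.186,-0.168],[0.473,-0.186,-0.168],[0.473,-0.186,-0.168],[0.473,-0.186,-0.168],[0.473,-0.186,-0.168]]' --rotation '[[0,0,0],[0,0,0],[0,0,0],[0,0,0],[0.124,0.226,-0.977],[0.124,0.226,-0.977],[0.124,0.226,-0.977],[0.124,0.226,-0.977],[0.124,0.226,-0.977],[0.124,0.226,-0.977]]'

```text
time_s: 11.45
ee_pos: [540.2, 220.3, 200.1]
tcp_rot: [0.001, 0.36, 0.933, -0.001]
ft_force: [1.2, 0.3, 1.5]
width: 0.1
finger_force: 0.0
```

```bash
python3 - <<'E'
from h import *
show(); plan([*HEAD,150],toolR(HY))
E
```

```text
t 11.45 pos [540.2 220.3 200.1] F [1.2 0.3 1.5] w 0.1 grip 0.0 j [ 0.39  0.35  0.07  1.29 -0.    1.12]
lin [0.1171 0.0737 0.0498] rot [-0.0014  0.0017  0.002 ]
```

Call:
carry_out --linear '[[0.04,0.025,0.01],[0.09,0.056,0.02],[0.115,0.072,0.035],[0.115,0.072,0.048],[0.115,0.072,0.048]]' --rotation '[[0,0,0],[0,0,0],[0,0,0],[0,0,0],[0,0,0]]' --fingers -1

```text
time_s: 12.08
ee_pos: [503.5, 348.2, 150.8]
tcp_rot: [0.0, 0.361, 0.932, -0.002]
ft_force: [-0.7, 0.2, -0.1]
width: 85.1
finger_force: 0.0
```

```bash
python3 - <<'E'
from h import *
show(); plan([*HEAD,45],toolR(HY))
f=arm.grab_frame('side')[:,:,::-1]; cv2.imwrite('pics/s3.png',cv2.resize(f[190:350,180:380],None,fx=3.7,fy=3.7,interpolation=cv2.INTER_CUBIC))
E
```

```text
t 12.07 pos [503.5 348.2 150.8] F [-0.7  0.2 -0.1] w 85.1 grip 0.0 j [ 0.61  0.42  0.05  1.2  -0.    1.35]
lin [0.0041 0.0039 0.1058] rot [-0.0034  0.0016 -0.0011]
```

View pics/s3.png

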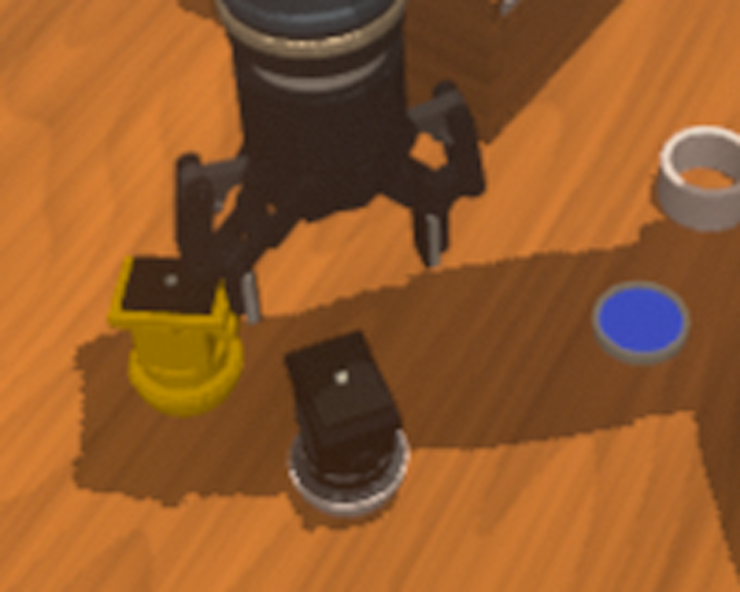

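The open fingers straddle the head: tips at (250,310) and (433,255), head dot at (342,377), decoy clear at (180,330). Next I descend and grip.

Call:
carry_out --linear '[[0.004,0.004,0.015],[0.004,0.004,0.045],[0.004,0.004,0.075],[0.004,0.004,0.095],[0.004,0.004,0.105],[0.004,0.004,0.106]]' --rotation '[[0,0,0],[0,0,0],[0,0,0],[0,0,0],[0,0,0],[0,0,0]]'

```text
time_s: 12.88
ee_pos: [503.8, 353.8, 45.4]
tcp_rot: [0.0, 0.362, 0.932, -0.001]
ft_force: [0.2, 0.6, -0.6]
width: 85.1
finger_force: 0.0
```

Call:
carry_out --linear '[[0,0,0],[0,0,0],[0,0,0],[0,0,0],[0,0,0],[0,0,0]]' --rotation '[[0,0,0],[0,0,0],[0,0,0],[0,0,0],[0,0,0],[0,0,0]]' --fingers 1 --squeeze 40

```text
time_s: 13.62
ee_pos: [504.1, 354.5, 46.7]
tcp_rot: [0.001, 0.361, 0.932, -0.0]
ft_force: [-1.4, -1.0, 6.0]
width: 43.4
finger_force: 40.7
```

```bash
python3 - <<'E'
from h import *
show(); plan([*HEAD,45],toolR(HY))
E
```

```text
t 13.62 pos [504.1 354.5  46.7] F [-1.4 -1.   6. ] w 43.4 grip 40.7 j [ 0.61  0.5  -0.1   0.97 -0.    1.35]
lin [ 0.0002 -0.0015  0.0017] rot [-0.0001  0.0018 -0.0015]
```

Call:
carry_out --linear '[[0,0,-0.002],[0,0,-0.008],[0,0,-0.025],[0,0,-0.06],[0,0,-0.11],[0,0,-0.16],[0,0,-0.2],[0,0,-0.215],[0,0,-0.215]]' --rotation '[[0,0,0],[0,0,0],[0,0,0],[0,0,0],[0,0,0],[0,0,0],[0,0,0],[0,0,0],[0,0,0]]' --squeeze 60

```text
time_s: 14.75
ee_pos: [503.8, 354.8, 260.6]
tcp_rot: [0.0, 0.361, 0.932, -0.001]
ft_force: [-1.3, 0.4, -5.4]
width: 43.2
finger_force: 62.7
```

```bash
python3 - <<'E'
from h import *
show(); P,_=pullR(); plan([660,-75,262],toolR(P[2]+np.pi/2))
a=arm.grab_frame('top')[:,:,::-1]; b=arm.grab_frame('side')[:,:,::-1]
cv2.imwrite('pics/t4full.png',a); cv2.imwrite('pics/s4full.png',b)
print(proj('top',[660,-75,38]),proj('side',[660,-75,48]),proj('side',[660,-75,24]))
A=cv2.resize(a[120:185,360:420],None,fx=6,fy=6,interpolation=cv2.INTER_CUBIC)
B=cv2.resize(b[130:195,285:345],None,fx=6,fy=6,interpolation=cv2.INTER_CUBIC)
cv2.imwrite('pics/b4.png',np.hstack([A,B]))
E
```

```text
t 14.75 pos [503.8 354.8 260.6] F [-1.3  0.4 -5.4] w 43.2 grip 62.7 j [ 0.61  0.39  0.29  1.46 -0.    1.35]
lin [-0.4051 -0.2123 -0.0006] rot [-2.000e-04  1.800e-03  9.674e-01]
[391.97215764 150.05898054] [299.30163278 165.55578217] [299.45794609 172.51958623]
```

View pics/b4.png

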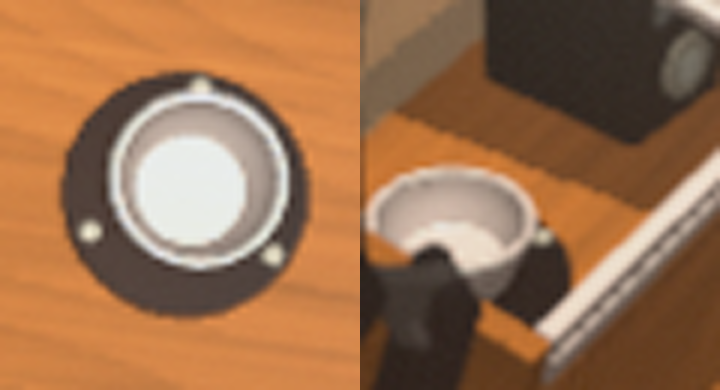

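The bowl from above has its rim at (199,180), floor at (190,188) and disc at (184,194). From the side its rim centre is about (92,218) in the right half, which agrees with the estimate.

```bash
python3 - <<'E'
from h import *
t=lambda x,y:(360+(x+.5)/6-.5,120+(y+.5)/6-.5)
for p,z in(((184.5,194),12),((199,180),48),((189.5,188),24)): print(z,onz('top',t(*p),z).round(1))
print('tri',tri(t(199,180),(299.9,165.9)), onz('side',(299.9,165.9),48))
E
```

```text
12 [660.5 -75.5  12. ]
48 [659.1 -75.1  48. ]
24 [660.7 -75.5  24. ]
tri (array([658.94585657, -75.49850418,  46.90847276]), array([0.61580418])) [657.86237694 -74.33892742  48.        ]
```

Call:
carry_out --linear '[[-0.02,-0.0105,0],[-0.06,-0.0315,0],[-0.11,-0.058,0],[-0.16,-0.084,0],[-0.21,-0.11,0],[-0.26,-0.136,0],[-0.31,-0.1625,0],[-0.355,-0.186,0],[-0.39,-0.2045,0],[-0.405,-0.212,0]]' --rotation '[[0,0,0.05],[0,0,0.15],[0,0,0.27],[0,0,0.39],[0,0,0.5],[0,0,0.62],[0,0,0.74],[0,0,0.85],[0,0,0.93],[0,0,0.967]]'

```text
time_s: 16.1
ee_pos: [659.6, -78.3, 259.8]
tcp_rot: [0.0, 0.755, 0.655, -0.002]
ft_force: [0.3, -0.3, -5.0]
width: 43.2
finger_force: 62.6
```

```bash
python3 - <<'E'
from h import *
show(); P,_=pullR(); plan([659.7,-75,125],toolR(P[2]+np.pi/2))
E
```

```text
t 16.1 pos [659.6 -78.3 259.8] F [ 0.3 -0.3 -5. ] w 43.2 grip 62.6 j [-0.12  0.49  0.44  1.52 -0.    1.6 ]
lin [ 3.600e-03 -1.000e-04  1.348e-01] rot [-0.0022  0.0026 -0.0054]
```

Call:
carry_out --linear '[[0.0035,0,0.015],[0.0035,0,0.045],[0.0035,0,0.075],[0.0035,0,0.105],[0.0035,0,0.127],[0.0035,0,0.135],[0.0035,0,0.135]]' --rotation '[[-0.002,0.002,-0.004],[-0.002,0.002,-0.004],[-0.002,0.002,-0.004],[-0.002,0.002,-0.004],[-0.002,0.002,-0.004],[-0.002,0.002,-0.004],[-0.002,0.002,-0.004]]'

```text
time_s: 16.98
ee_pos: [660.0, -71.7, 126.2]
tcp_rot: [0.0, 0.752, 0.659, 0.0]
ft_force: [0.4, 0.0, -4.7]
width: 43.3
finger_force: 62.4
```

```bash
python3 - <<'E'
from h import *
show(); P,_=pullR(); plan([659.7,-75,85],toolR(P[2]+np.pi/2))
b=arm.grab_frame('side')[:,:,::-1]; cv2.imwrite('pics/s5full.png',b)
cv2.imwrite('pics/s5.png',cv2.resize(b[95:205,235:375],None,fx=5.3,fy=5.3,interpolation=cv2.INTER_CUBIC))
E
```

```text
t 16.98 pos [660.  -71.7 126.2] F [ 0.4  0.  -4.7] w 43.3 grip 62.4 j [-0.11  0.52  0.15  1.2   0.    1.59]
lin [-0.0034  0.0001  0.0412] rot [ 0.0011 -0.0001  0.0043]
```

View pics/s5.png

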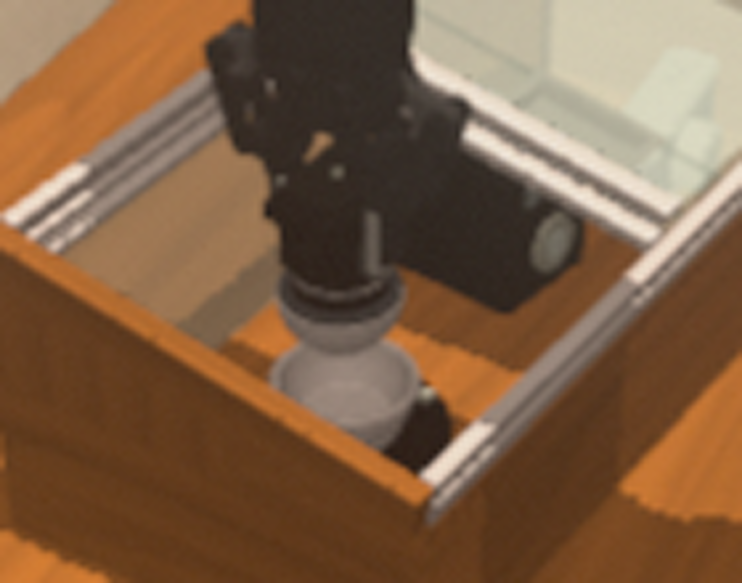

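The head hangs above the bowl: ball centre column is about 341.5 and rim centre about 345. The 3.4 mm correction along tool x accounts for this gap.

Call:
carry_out --linear '[[-0.0034,0,0],[-0.0034,0,0.005],[-0.0034,0,0.015],[-0.0034,0,0.025],[-0.0034,0,0.03],[-0.0034,0,0.03]]' --rotation '[[0.001,0,0.003],[0.001,0,0.003],[0.001,0,0.003],[0.001,0,0.003],[0.001,0,0.003],[0.001,0,0.003]]'

```text
time_s: 17.77
ee_pos: [659.7, -75.0, 95.9]
tcp_rot: [0.0, 0.753, 0.658, 0.0]
ft_force: [0.6, 0.4, -5.0]
width: 43.5
finger_force: 62.4
```

```bash
python3 - <<'E'
from h import *
show(); P,_=pullR(); plan([659.7,-75,71],toolR(P[2]+np.pi/2))
E
```

```text
t 17.77 pos [659.7 -75.   95.9] F [ 0.6  0.4 -5. ] w 43.5 grip 62.4 j [-0.11  0.54  0.1   1.13  0.    1.59]
lin [-0.     -0.      0.0249] rot [ 0.0002 -0.0001  0.0014]
```

Down to 77 mm first, checking force.

Call:
carry_out --linear '[[0,0,0.005],[0,0,0.01],[0,0,0.014],[0,0,0.017],[0,0,0.019],[0,0,0.019]]' --rotation '[[0,0,0],[0,0,0],[0,0,0],[0,0,0],[0,0,0],[0,0,0]]'

```text
time_s: 18.52
ee_pos: [660.1, -75.1, 77.5]
tcp_rot: [0.0, 0.753, 0.658, 0.0]
ft_force: [1.1, 0.2, -4.7]
width: 43.3
finger_force: 62.4
```

Call:
carry_out --linear '[[0,0,0.0015],[0,0,0.003],[0,0,0.0045],[0,0,0.0045]]' --rotation '[[0,0,0],[0,0,0],[0,0,0],[0,0,0]]'

```text
time_s: 19.02
ee_pos: [660.0, -75.1, 73.0]
tcp_rot: [0.0, 0.753, 0.658, 0.0]
ft_force: [-0.3, -0.6, -5.5]
width: 43.4
finger_force: 62.4
```

Call:
carry_out --linear '[[0,0,0.001],[0,0,0.002],[0,0,0.002]]' --rotation '[[0,0,0],[0,0,0],[0,0,0]]'

```text
time_s: 19.4
ee_pos: [660.1, -75.1, 71.1]
tcp_rot: [0.0, 0.753, 0.658, 0.0]
ft_force: [0.3, -0.1, -4.8]
width: 43.6
finger_force: 62.4
```

Call:
carry_out --linear '[[0,0,0.0007],[0,0,0.0015],[0,0,0.0015]]' --rotation '[[0,0,0],[0,0,0],[0,0,0]]'

```text
time_s: 19.77
ee_pos: [660.2, -75.1, 70.8]
tcp_rot: [0.001, 0.753, 0.658, 0.001]
ft_force: [-3.4, 1.8, 5.5]
width: 43.4
finger_force: 63.7
```

Contact came at 70.8, and home was predicted at 70.7. I relieve the force, then release.

Call:
carry_out --linear '[[0,0,-0.0006],[0,0,-0.0006]]' --rotation '[[0,0,0],[0,0,0]]' --squeeze 25

```text
time_s: 20.02
ee_pos: [660.2, -75.1, 70.8]
tcp_rot: [0.001, 0.753, 0.658, 0.001]
ft_force: [-4.1, 0.7, 3.8]
width: 43.2
finger_force: 63.3
```

Call:
carry_out --linear '[[0,0,0],[0,0,0],[0,0,0],[0,0,0]]' --rotation '[[0,0,0],[0,0,0],[0,0,0],[0,0,0]]' --fingers -0.5

```text
time_s: 20.52
ee_pos: [660.2, -75.1, 70.2]
tcp_rot: [0.001, 0.753, 0.658, 0.001]
ft_force: [0.1, 0.4, 1.1]
width: 64.4
finger_force: 0.0
```

Rise clear and look.

Call:
carry_out --linear '[[0,0,-0.01],[0,0,-0.03],[0,0,-0.06],[0,0,-0.1],[0,0,-0.15],[0,0,-0.19],[-0.05,-0.05,-0.2],[-0.1,-0.1,-0.2],[-0.14,-0.14,-0.2],[-0.16,-0.16,-0.2]]' --rotation '[[0,0,0],[0,0,0],[0,0,0],[0,0,0],[0,0,0],[0,0,0],[0,0,0],[0,0,0],[0,0,0],[0,0,0]]'

```text
time_s: 21.78
ee_pos: [477.6, -213.3, 271.2]
tcp_rot: [0.001, 0.754, 0.657, 0.001]
ft_force: [1.9, -0.4, 0.5]
width: 63.8
finger_force: 0.0
```

```bash
python3 - <<'E'
from h import *
show()
a=arm.grab_frame('top')[:,:,::-1]; b=arm.grab_frame('side')[:,:,::-1]
cv2.imwrite('pics/t6f.png',a);cv2.imwrite('pics/s6f.png',b)
A=cv2.resize(a[90:210,335:460],None,fx=3.2,fy=4,interpolation=cv2.INTER_CUBIC)
B=cv2.resize(b[90:210,235:360],None,fx=3.2,fy=4,interpolation=cv2.INTER_CUBIC)
cv2.imwrite('pics/b6.png',np.hstack([A,B]))
for z in(118,):print(proj('top',[659.9,-75.1,z]),proj('side',[659.9,-75.1,z]))
E
```

```text
t 21.77 pos [ 477.6 -213.3  271.2] F [ 1.9 -0.4  0.5] w 63.8 grip 0.0 j [-0.42  0.22  0.07  1.41  0.    1.29]
[398.16590095 143.16014886] [298.8745048  144.21875724]
```

View pics/b6.png

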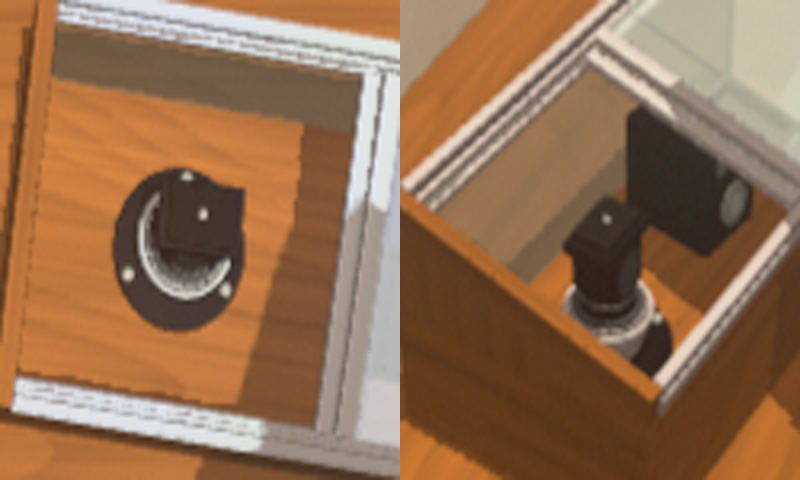

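The head stands upright in the bowl. Its dot measures (398.0,143.1) in the top view and (298.7,144.4) in the side view, which matches the fully-home prediction within 0.2 px. The left door is open with a narrow strip showing, so I hand in.

```bash
python3 -c "
from rig import arm
print(arm.job_done())"
```

```text
the job is handed in; nothing more can be done
None
```

The fluid head is upright and fully home in its bowl, the left door is open at its felt stop (about 219 mm of travel), the right door and the accessories were not touched, and the job was handed in after about 22 s on the robot's clock.

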